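# Book a carton into its bin with the handheld tag scanner

## Task

The spray can blocks the green tag on the carton's flap: stand it upright in the round steel dish. Then hold the handheld scanner still with its red window square to the middle of the green tag, about 10 cm away, for a good second, and after that do the same at the yellow tag on the blue bin, without ever reading the white tag. Finally lay the scanner, orange button up, centred and lengthways on its black charging pad; drop nothing, bend no flap, and leave the jar, tape and wrench where they are.

Things in the scene. Friction and masses are not known exactly. Their poses are not given: they have to be found in the camera images.
- scanner: Handheld tag scanner, 170 long, loose, lying flat, orange button up. Origin: centre of its underside; +x to the nose, +z out of the button side. Grey handle from x -85 to +45 mm, 34 wide (y), 32 high (z): grip here (balanced at x = 0). Black head x +45 to +85 mm, 56 wide, 44 high. About 0.22 kg. It reads any tag its window faces, without a press.
- scanner_window (a point): Middle of the scanner's red window on its nose, 85 mm ahead (+x) of the scanner's origin and 22 mm above its underside. Same axes as the scanner: it looks along +x.
- green_tag (a point): Middle of the green tag (50 by 80 mm, black bars) on the carton's sloping flap, about 100 mm above the bench. z: out of the tag, outward and 18 to 32 degrees upward, roughly away from the robot; y: level, along its 80 mm; x: down the slope. The flap is 105 long (50 mm of it below this point), 146 wide; its stiff hinge bends if pushed.
- yellow_tag (a point): Middle of the yellow tag (50 by 80 mm) on the fixed sloping front plate (90 by 120 mm) of the blue bin (fixed; 130 deep behind the plate, 150 wide, 125 high), about 82 mm above the bench. z: out of the tag, outward and about 26 degrees upward, roughly away from the robot; y: level; x: down the slope.
- white_tag (a point): Middle of the white tag on the flap of the other carton, same flap and axes as for the green tag; not to be read. Both cartons are fixed, 120 deep (behind the flap, which hangs out from the top edge), 150 wide, 150 high, with goods in the green-tagged one up to 165 mm and metal pipes in this one up to 245 mm above the bench.
- can: Red and white spray can, loose, upright, standing in front of the green tag. Origin: centre of its base; z up. Body 52 mm in diameter up to 150 mm, black cap 36 mm in diameter to 180 mm. About 0.3 kg.
- dish: Round steel dish, fixed on the bench: 110 mm across, rim 16 mm high, flat inner floor 4 mm above the bench and about 94 mm across. Origin: centre of its underside.
- charge_pad: Flat black charging pad, fixed: 190 long (x) by 80 wide (y), top 10 mm above its origin, which is the centre of its underside. The scanner lies on it lengthways, either way round.
- jar: Closed amber jar with steel lid, loose bystander, 68 mm in diameter, 100 high; origin: centre of its base.
- tape: Yellow roll of tape lying flat, loose bystander, 100 mm in diameter, 45 high; origin: centre of its underside.
- wrench: Steel wrench lying on the bench, loose bystander, 220 long, handle along its x; origin under its middle.

How it is judged:
By the outcome, as a careful person would: the job done as asked, in the order asked, and still so for the second after the job is handed in, with the robot touching nothing.
It also fails if it takes over 72 s, if anything falls off the work surface, if the arm or the gripper's body presses on something with over 40 N, if the wrist force passes 120 N, or if a joint passes its speed limit or range.

## Robot

A 6-joint arm with a two-finger parallel gripper is mounted at the origin on the work surface. World frame = base frame: x ahead of the robot, y to its left, z up, the work surface at z = 0. Lengths are in m, angles in rad, forces in N, time in s.
With the tool pointing down it reaches from about 0.275 to 0.725 m from the base axis. Payload 5.6 kg.
Tool frame: the origin (TCP) lies on the centre line of the jaws, within the pads' length; the fingertips stand 17 mm ahead of it and the grasp point (between the pads) lies 2 mm behind it; z points along the fingers, y is the line along which they close (so a half turn about z gives the same grasp; the last joint's range is limited). The gripper opens to 85 mm and grips with 20 to 120 N. Pads are 22 mm wide; open, the fingers measure 114 mm over their backs; the gripper's body (76 mm by 85 mm) begins 54 mm behind the grasp point. The pads swing forward as they close: fully open they stand 13 mm farther back than shut.
Start: joints at [-0.821, 0.255, 0.108, 0, -1.424, -0.285], TCP at [0.247, -0.492, 0.248] pointing down, gripper open.
Joint ranges: [-2.95, 2.95], [-1.21, 1.97], [-1.09, 1.5], [-2.87, 1.71], [-2.94, -0.07], [-3.05, 3.05]. Speed limits (rad/s): [2.57, 2.57, 3.14, 3.14, 3.14, 3.14].

## Interface

Orientations are given as a unit quaternion [w, x, y, z].
In Python, from workcell import env gives the robot as it stands. Calls block until the motion is done:
- env.movep(position, orientation): joint-space move of the TCP to a pose.
- env.move_straight(position, speed=0.15, orientation=None): straight line of the TCP; orientation=None keeps the orientation; speed is the mean speed in m/s.
- env.goto_joints(angles): joint-space move.
- env.gripper_to(opening): opening from 0.0 (shut) to 1.0 (fully open); the grip force is fixed at half the most; returns when the fingers have stopped.
- env.pause(seconds).
- env.solve_ik(position, orientation): joint angles nearest the present ones, or None.
- env.state(): the state.
- env.capture(name): name is "scene" or "top"; returns a dict with "image" (400x640x3 uint8, red, green, blue), "fx", "fy", "cx", "cy" (pixels), "distortion" ([k1, k2, p1, p2, k3] as OpenCV has them; the pictures are not rectified), "cam_to_world" (4x4, takes a point from camera to world coordinates). Camera axes: x right, y up, looking along -z (the intrinsics and any distortion apply to the point x, -y, -z); pixel columns grow to the right and rows downward; lengths in m; the calibration is good to about 2 mm. A picture is of the moment at which its call begins. There is no depth.
A pose or a line that the arm cannot do raises env.PlanningError and nothing moves.
- env.job_done(): hands the job in; it is judged then, once.
Trained networks look in a picture, given as the dict that the camera call returned (one of the last four; its "shot" number tells which), for a name from the list of things; names that differ only in an ending like _2 or _b are one class to them, and where a whole thing is asked for, a point or a joint stands for the part that bears it (a point fixed in the world has none). Each returns a list of dicts, best first, with "score" (0 to 1); they miss things now and then, are a little off and sometimes report something else, mostly with a low value. They report only what shows in the picture. A call takes as long as a camera call.
- env.regions_of(thing, picture): "region" (400x640 bool, what is visible of it) and "extent" ([left, top, width, height] in pixels, round what is visible of it).
The state is a dict: "t": time; "joint_positions": joint angles; "joint_vel": joint speeds; "tau": joint torques, N m; "position": TCP position; "orientation": TCP orientation; "force": force on the tool from outside, world axes, zero at the start; "ft_torque": the same for the moment, N m; "grip_width": opening from 0.0 (shut) to 1.0 (fully open); "grip_force": force on a finger pad.
Only numpy, scipy, OpenCV 4.12 (cv2) and the standard library are available. Lean on these libraries where they do the work, as an engineer would, in place of code of your own. Each camera call takes 0.05 s, during which the arm holds its last target. There are 200 camera calls.

## Working session

There is one attempt and no reset: what is moved stays moved. The work goes in short steps, each a Python script; the robot and the scene stay as the last script left them, time stands still between calls to the robot, and variables do not carry over. Pictures are saved under pics/ and viewed, at most 10 in all, crops included, and the job is handed in when it is done.

```bash
ls; mkdir -p pics; python3 - <<'E'
from workcell import env
import cv2,numpy as np
for n in ("scene","top"):
    d=env.capture(n); cv2.imwrite(f"pics/{n}0.png",d["image"][:,:,::-1])
    print(n,d["fx"],d["fy"],d["cx"],d["cy"],d["distortion"],np.round(d["cam_to_world"],3).tolist())
    for t in "scanner scanner_window green_tag yellow_tag white_tag can dish charge_pad jar tape wrench".split():
        print(t,[(round(r["score"],2),np.round(r["extent"]).tolist()) for r in env.regions_of(t,d)][:3])
s=env.state();print(s["t"],s["position"],s["orientation"],s["force"])
E
```

```text
pics
scene 369.00360156000704 369.00360156000704 317.2784524579716 200.88708629945435 [-0.01654232  0.          0.          0.          0.        ] [[-0.754, -0.506, 0.419, 1.058], [0.657, -0.572, 0.492, 0.558], [-0.009, 0.646, 0.763, 0.943], [0.0, 0.0, 0.0, 1.0]]
scanner [(0.96, [244.0, 174.0, 49.0, 23.0]), (0.65, [295.0, 115.0, 14.0, 46.0])]
scanner_window [(0.93, [242.0, 173.0, 52.0, 22.0])]
green_tag [(0.9, [308.0, 104.0, 33.0, 44.0])]
yellow_tag [(0.85, [409.0, 194.0, 43.0, 41.0])]
white_tag [(0.59, [337.0, 142.0, 41.0, 52.0])]
can [(0.59, [290.0, 114.0, 19.0, 48.0])]
dish [(0.84, [285.0, 213.0, 37.0, 28.0]), (0.67, [361.0, 297.0, 46.0, 44.0])]
charge_pad [(0.87, [313.0, 247.0, 59.0, 66.0])]
jar [(0.61, [236.0, 130.0, 17.0, 32.0])]
tape [(0.91, [362.0, 295.0, 42.0, 48.0]), (0.61, [229.0, 224.0, 46.0, 55.0])]
wrench [(0.93, [232.0, 223.0, 45.0, 55.0])]
top 510.83829938905626 510.83829938905626 316.9904778383971 197.44994079415352 [-0.05819557  0.          0.          0.          0.        ] [[-0.024, 0.996, -0.091, 0.434], [-1.0, -0.023, 0.004, 0.02], [0.002, 0.091, 0.996, 1.546], [0.0, 0.0, 0.0, 1.0]]
scanner [(0.79, [362.0, 148.0, 41.0, 55.0])]
scanner_window [(0.7, [366.0, 150.0, 37.0, 53.0])]
green_tag [(0.96, [384.0, 264.0, 57.0, 23.0]), (0.37, [223.0, 147.0, 65.0, 34.0])]
yellow_tag [(0.69, [207.0, 263.0, 49.0, 17.0])]
white_tag [(0.63, [300.0, 245.0, 54.0, 21.0])]
can [(0.56, [403.0, 232.0, 21.0, 18.0]), (0.38, [439.0, 169.0, 30.0, 25.0])]
dish [(0.8, [296.0, 149.0, 38.0, 43.0]), (0.28, [401.0, 231.0, 23.0, 18.0])]
charge_pad [(0.75, [222.0, 146.0, 67.0, 33.0])]
jar [(0.96, [440.0, 170.0, 30.0, 29.0])]
tape [(0.96, [179.0, 145.0, 38.0, 35.0])]
wrench [(0.63, [297.0, 113.0, 70.0, 13.0]), (0.55, [436.0, 168.0, 36.0, 32.0])]
1.2 [ 0.24654526 -0.49163412  0.24826951] [-2.15297350e-05 -2.30310091e-01  9.73117291e-01  5.19257029e-06] [-0.21787308  0.22333434  0.46844899]
```

```bash
python3 - <<'E'
import cv2
a=cv2.imread("pics/top0.png")[90:340,150:510]; cv2.imwrite("pics/top0c.png",cv2.resize(a,(792,550),interpolation=cv2.INTER_CUBIC))
a=cv2.imread("pics/scene0.png")[70:370,190:490]; cv2.imwrite("pics/scene0c.png",cv2.resize(a,(600,600),interpolation=cv2.INTER_CUBIC))
E
```

```text
(no output)
```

View pics/top0c.png

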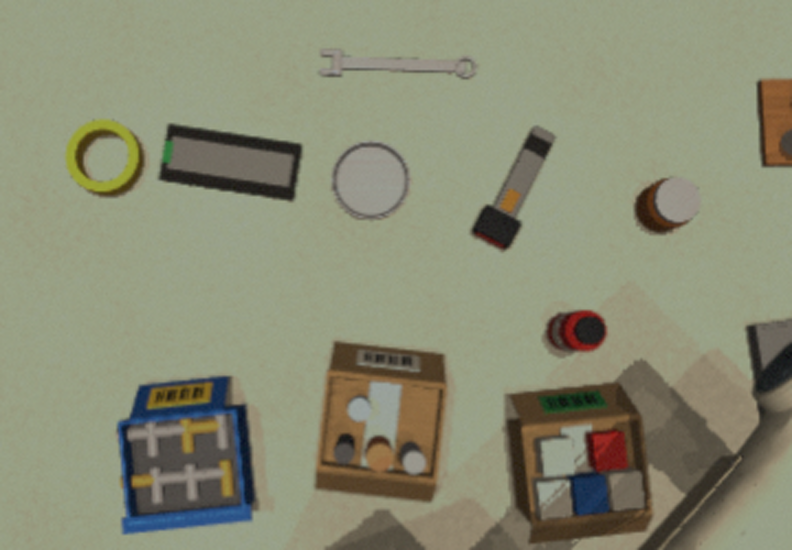

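View pics/scene0c.png

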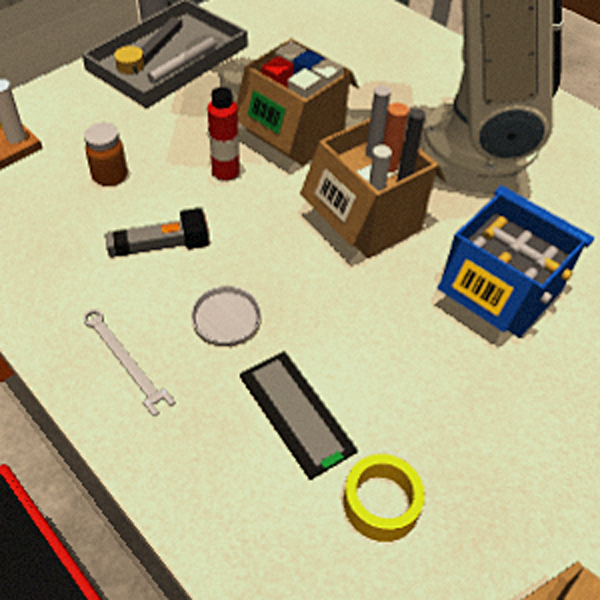

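Both views show everything clearly. In the top crop the scanner's nose (495,230) points towards the robot and partly towards the white carton. The can (582,330) stands in front of the green flap (573,400). The dish is at (371,180), the pad at (230,162) with its green end to the left, and the tape is left of it. Next I fit poses from the masks in both views.

```bash
cat > h.py <<'E'
import numpy as np, cv2
from scipy.optimize import least_squares
from scipy.spatial.transform import Rotation as R
from workcell import env
def proj(d,P):
    M=np.linalg.inv(d["cam_to_world"]); p=np.asarray(P)@M[:3,:3].T+M[:3,3]
    p=p*[1,-1,-1]
    K=np.array([[d["fx"],0,d["cx"]],[0,d["fy"],d["cy"]],[0,0,1.]])
    return cv2.projectPoints(p,np.zeros(3),np.zeros(3),K,np.array(d["distortion"],float))[0][:,0]
A=np.linspace(0,2*np.pi,24,endpoint=False); D=np.stack([np.cos(A),np.sin(A)])
def sup(p): return (p@D).max(0)
def big(m):
    n,l,s,_=cv2.connectedComponentsWithStats(m.astype(np.uint8)); 
    return l==1+np.argmax(s[1:,4])
def msup(m):
    r,c=np.nonzero(big(m)); return sup(np.c_[c,r])+0.25
def box(x0,x1,y0,y1,z0,z1): return np.array([[x,y,z] for x in(x0,x1) for y in(y0,y1) for z in(z0,z1)])
def cyl(r,z0,z1): return np.array([[r*c,r*s,z] for z in(z0,z1) for c,s in zip(*D)])
MOD=dict(scanner=np.r_[box(-.085,.045,-.017,.017,0,.032),box(.045,.085,-.028,.028,0,.044)],
 can=np.r_[cyl(.026,0,.15),cyl(.018,.15,.18)],dish=cyl(.055,0,.016),charge_pad=box(-.095,.095,-.04,.04,0,.01),
 jar=cyl(.034,0,.1),tape=cyl(.05,0,.045),tag=box(-.025,.025,-.04,.04,0,0),flap=box(-.055,.05,-.073,.073,0,0),plate=box(-.045,.045,-.06,.06,0,0))
def tagR(yaw,tilt): # z outward heading yaw, up by tilt; x down slope
    z=np.array([np.cos(yaw)*np.cos(tilt),np.sin(yaw)*np.cos(tilt),np.sin(tilt)])
    y=np.array([-np.sin(yaw),np.cos(yaw),0]); return np.c_[np.cross(y,z),y,z]
def fit(model,views,p0,tag=False,fixz=False):
    # views: [(cam,mask)]; p=(x,y,z,yaw[,tilt])
    ms=[msup(m) for _,m in views]; z0=p0[2]
    def f(p):
        Rm=tagR(p[3],p[4]) if tag else R.from_euler("z",p[3]).as_matrix()
        t=np.array(p[:3]); 
        if fixz: t[2]=z0
        P=MOD[model]@Rm.T+t
        return np.concatenate([sup(proj(d,P))-s for (d,_),s in zip(views,ms)])
    r=least_squares(f,p0,loss="soft_l1",x_scale=[.01,.01,.01,.1,.1][:len(p0)])
    return r.x,np.sqrt(np.mean(f(r.x)**2))
E
cat > m.py <<'E'
from h import *
S=env.capture("scene");T=env.capture("top")
def nm(t): return [(S,env.regions_of(t,S)[0]["region"]),(T,env.regions_of(t,T)[0]["region"])]
def col(near,c):
    out=[]
    for d,m in near:
        hsv=cv2.cvtColor(d["image"],cv2.COLOR_RGB2HSV); k=cv2.dilate(m.astype(np.uint8),np.ones((5,5)))>0
        lo,hi={"g":((45,90,30),(95,255,255)),"y":((18,110,80),(38,255,255))}[c]
        q=cv2.inRange(hsv,lo,hi)
        q=cv2.morphologyEx(q,cv2.MORPH_CLOSE,np.ones((5,5))); out.append((d,(q>0)&k))
    return out
pr=lambda n,r:print(n,np.round(r[0],3).tolist(),"rms",round(r[1],2))
for n,p in dict(scanner=(.5,-.12,0,2.7),can=(.36,-.2,0,0),dish=(.52,.03,0,0),charge_pad=(.53,.19,0,1.45),jar=(.5,-.35,0,0),tape=(.53,.33,0,0)).items():
    v=nm(n); pr(n,fit(n,v,p)); pr(n+" z0",fit(n,v,(*p[:2],0,p[3]),fixz=True))
for n,p,c in (("green_tag",(.3,-.25,.1,0,.43),"g"),("yellow_tag",(.3,.23,.08,0,.45),"y"),("white_tag",(.32,0,.1,0,.43),None)):
    v=nm(n)
    pr(n+" plate",fit("plate" if c=="y" else "flap",v,p,tag=True))
    if c:
        w=col(v,c); print([m.sum() for _,m in w]); pr(n+" tag",fit("tag",w,p,tag=True))
E
python3 m.py
```

```text
scanner [0.639, -0.191, 0.002, 2.662] rms 1.4
scanner z0 [0.639, -0.191, 0.014, 2.665] rms 1.41
can [0.438, -0.251, 0.0, -0.029] rms 0.63
can z0 [0.438, -0.251, 0.0, -0.027] rms 0.63
dish [0.652, 0.011, 0.01, -0.156] rms 0.85
dish z0 [0.652, 0.009, 0.0, -0.156] rms 1.24
charge_pad [0.683, 0.201, -0.001, 1.391] rms 1.33
charge_pad z0 [0.683, 0.201, -0.002, 1.391] rms 1.32
jar [0.736, -0.787, -1.65, 7.541] rms 75.75
jar z0 [0.603, -0.385, 0.0, 0.037] rms 110.19
tape [0.69, 0.372, 0.003, 0.121] rms 0.4
tape z0 [0.69, 0.372, -0.0, 0.121] rms 0.46
green_tag plate [0.345, -0.24, 0.102, 0.069, 0.294] rms 0.94
[np.int64(230), np.int64(219)]
green_tag tag [0.348, -0.241, 0.101, 0.069, 0.288] rms 0.46
yellow_tag plate [0.365, 0.262, 0.086, 0.056, 0.413] rms 0.68
[np.int64(444), np.int64(245)]
yellow_tag tag [0.368, 0.263, 0.084, 0.076, 0.41] rms 0.37Traceback (most recent call last):
  File "m.py", line 16, in <module>
    v=nm(n)
  File "m.py", line 3, in nm
    def nm(t): return [(S,env.regions_of(t,S)[0]["region"]),(T,env.regions_of(t,T)[0]["region"])]
                          ~~~~~~~~~~~~~~~~~~~^^^
IndexError: list index out of range
```

```bash
cat > poses.py <<'E'
from h import *
CAN=np.array([.438,-.251]); DISH=np.array([.652,.0105]); 
SC=np.array([.639,-.191,0,2.663]); PAD=np.array([.683,.201,.010,1.391])
GT=(np.array([.347,-.241,.101]),.069,.315); YT=(np.array([.367,.263,.084]),.07,.44)
H=.023; FL=np.diag([1,-1,-1.])
def q(Rm): return R.from_matrix(Rm).as_quat(scalar_first=True)
def tool(Rs,o,flip,h=H): # scanner rot+origin -> TCP pose
    return np.array(o)+Rs@[0,0,h], q(Rs@FL@(np.diag([-1,-1,1.]) if flip else np.eye(3)))
def flat(x,y,z,yaw,flip=True,h=H): return tool(R.from_euler("z",yaw).as_matrix(),[x,y,z],flip,h)
def scan(tag,flip=True,dist=.1,roll=0,h=H):
    t,yaw,tilt=tag; n=tagR(yaw,tilt)[:,2]; x=-n; y=-np.array([-np.sin(yaw),np.cos(yaw),0]); Rs=np.c_[x,y,np.cross(x,y)]
    return tool(Rs,t+dist*n-Rs@[.085,0,.022],flip,h)
def down(xy,z):
    a=np.arctan2(xy[1],xy[0]); return np.array([*xy,z]), q(R.from_euler("z",a).as_matrix()@np.diag([-1,1,-1.]))
def up(p,z): return np.array([p[0][0],p[0][1],z]),p[1]
E
python3 - <<'E'
from poses import *
for n,p in dict(can=down(CAN,.138),canup=down(CAN,.25),dish=down(DISH,.142),dishup=down(DISH,.25)).items(): 
    j=env.solve_ik(*p); print(n,None if j is None else np.round(j,2))
for f in (0,1):
  for n,p in dict(pick=flat(*SC,f),up=flat(*SC[:2],.15,SC[3],f),low=flat(.62,-.21,.015,3.5,f),g=scan(GT,f),gback=scan(GT,f,.16),gup=up(scan(GT,f),.45),mid=up(scan((np.array([.35,0.01,.1]),.03,.4),f),.47),yup=up(scan(YT,f),.45),y=scan(YT,f),padup=flat(*PAD[:2],.1,PAD[3],f),pad=flat(*PAD,f)).items():
    j=env.solve_ik(*p); print(f,n,np.round(p[0],3),None if j is None else np.round(j,2))
S=env.capture("scene");T=env.capture("top")
ims=[]
for d,c in((S,(190,70)),(T,(150,90))):
    im=cv2.resize(d["image"][c[1]:c[1]+280,c[0]:c[0]+200*2],None,fx=2,fy=2,interpolation=cv2.INTER_CUBIC)[:,:,::-1].copy()
    for m,Rm,t in(("scanner",R.from_euler("z",SC[3]).as_matrix(),SC[:3]),("charge_pad",R.from_euler("z",PAD[3]).as_matrix(),[*PAD[:2],0]),("dish",np.eye(3),[*DISH,0]),("can",np.eye(3),[*CAN,0]),("tag",tagR(*GT[1:]),GT[0]),("flap",tagR(*GT[1:]),GT[0]),("tag",tagR(*YT[1:]),YT[0]),("plate",tagR(*YT[1:]),YT[0])):
        pts=(proj(d,MOD[m]@Rm.T+t)-c+.5)*2-.5
        cv2.polylines(im,[cv2.convexHull(np.round(pts).astype(np.int32))],True,(255,0,255),1)
    ims.append(im)
cv2.imwrite("pics/ovs.png",ims[0]);cv2.imwrite("pics/ovt.png",ims[1])
E
```

```text
can [-0.21  0.23 -0.21  0.   -1.13 -1.88]
canup [-0.21  0.16 -0.    0.   -1.4  -1.88]
dish [ 0.26  0.5   0.2   0.   -1.27 -1.81]
dishup [ 0.26  0.46  0.42  0.   -1.52 -1.81]
0 pick [ 0.639 -0.191  0.023] [-0.06  0.62  0.09  0.   -1.04 -1.99]
0 up [ 0.639 -0.191  0.173] [-0.06  0.52  0.31  0.   -1.36 -1.99]
0 low [ 0.62  -0.21   0.038] [-0.09  0.59  0.07  0.   -1.05 -1.12]
0 g [ 0.522 -0.229  0.159] [-0.19  0.18 -0.23 -0.1  -0.86 -1.26]
0 gback [ 0.579 -0.225  0.178] [-0.16  0.25 -0.09 -0.09 -0.93 -1.3 ]
0 gup [ 0.522 -0.229  0.45 ] [-0.19  0.13  0.45 -0.08 -1.58 -1.33]
0 mid [0.52  0.015 0.47 ] [ 0.44 -0.06  0.19  0.16 -1.45 -1.97]
0 yup [0.534 0.275 0.45 ] [ 0.92  0.1   0.22  0.33 -1.39 -2.43]
0 y [0.534 0.275 0.164] [ 0.89  0.17 -0.5   0.53 -0.66 -2.77]
0 padup [0.683 0.201 0.123] [ 0.5   0.63  0.38  0.   -1.32  2.46]
0 pad [0.683 0.201 0.033] [ 0.5   0.69  0.25  0.   -1.13  2.46]
1 pick [ 0.639 -0.191  0.023] [-0.06  0.62  0.09  0.   -1.04  1.15]
1 up [ 0.639 -0.191  0.173] [-0.06  0.52  0.31  0.   -1.36  1.15]
1 low [ 0.62  -0.21   0.038] [-0.09  0.59  0.07  0.   -1.05  2.02]
1 g [ 0.522 -0.229  0.159] [-0.19  0.18 -0.23 -0.1  -0.86  1.89]
1 gback [ 0.579 -0.225  0.178] [-0.16  0.25 -0.09 -0.09 -0.93  1.84]
1 gup [ 0.522 -0.229  0.45 ] [-0.19  0.13  0.45 -0.08 -1.58  1.82]
1 mid [0.52  0.015 0.47 ] [ 0.44 -0.06  0.19  0.16 -1.45  1.17]
1 yup [0.534 0.275 0.45 ] [ 0.92  0.1   0.22  0.33 -1.39  0.71]
1 y [0.534 0.275 0.164] [ 0.89  0.17 -0.5   0.53 -0.66  0.37]
1 padup [0.683 0.201 0.123] [ 0.5   0.63  0.38  0.   -1.32 -0.68]
1 pad [0.683 0.201 0.033] [ 0.5   0.69  0.25  0.   -1.13 -0.68]
```

View pics/ovs.png

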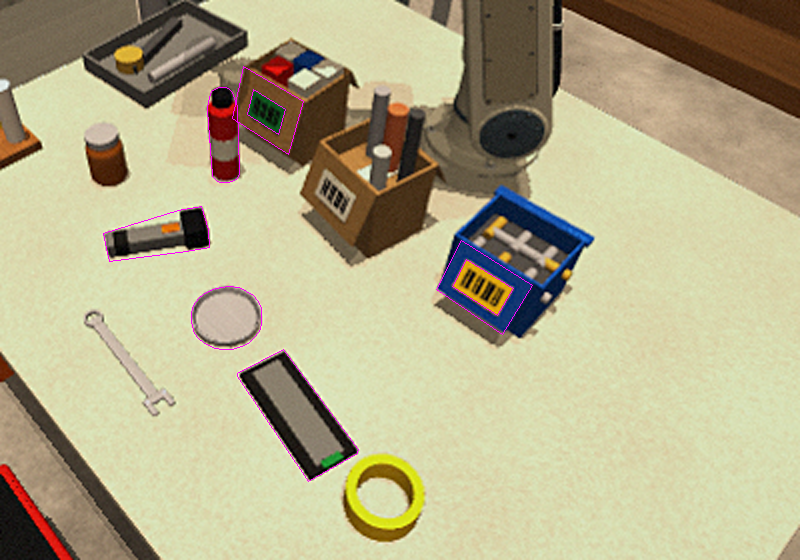

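View pics/ovt.png

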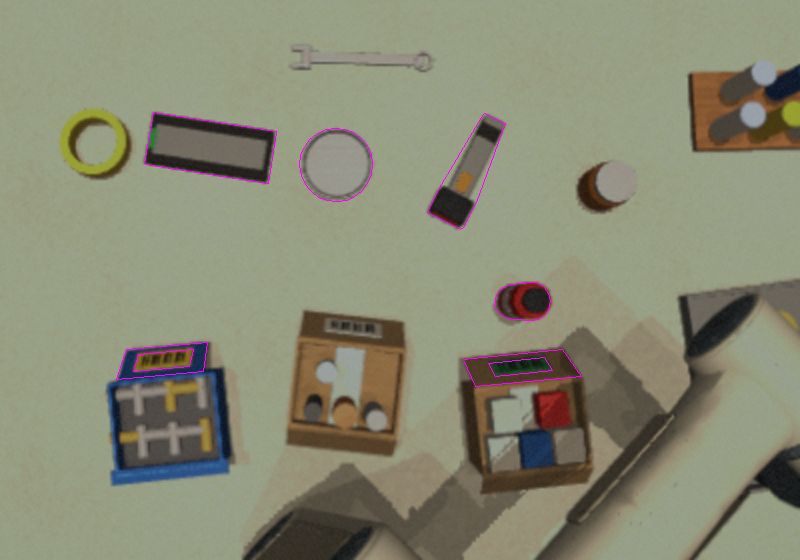

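The overlays match the scene to about a pixel. The can goes first.

```bash
sed -i 's/diag(\[-1,1,-1.\])/diag([1,-1,-1.])/' poses.py; python3 - <<'E'
from poses import *
env.movep(*down(CAN,.25)); print(np.round(env.state()["joint_positions"],2),env.state()["t"])
env.move_straight(down(CAN,.137)[0],.15)
env.gripper_to(0); s=env.state(); print("grip",s["grip_width"],s["grip_force"],s["force"])
env.move_straight(down(CAN,.23)[0],.15); s=env.state(); print(s["force"],s["t"])
p=down(DISH,.23); env.movep(*p); 
env.move_straight(down(DISH,.144)[0],.12)
s=env.state(); print(s["force"],s["t"],s["grip_width"],s["position"])
for n in("scene","top"):
    d=env.capture(n); cv2.imwrite(f"pics/{n}1.png",d["image"][:,:,::-1])
a=cv2.imread("pics/scene1.png")[90:310,200:400];b=cv2.imread("pics/top1.png")[90:310,250:450]
cv2.imwrite("pics/can1.png",cv2.resize(np.hstack([a,b]),(800,440)))
E
```

```text
[-0.21  0.16 -0.    0.   -1.4   1.26] 3.625
grip 0.5879128241519961 62.28080785833299 [-0.8065391  -0.62757411  5.65495268]
[-1.11599527  0.70415721 -3.69969262] 5.7167
[ 0.19924931 -0.4218652  -3.78660807] 7.8583 0.5847639040903196 [0.65239374 0.01027621 0.14492804]
```

View pics/can1.png

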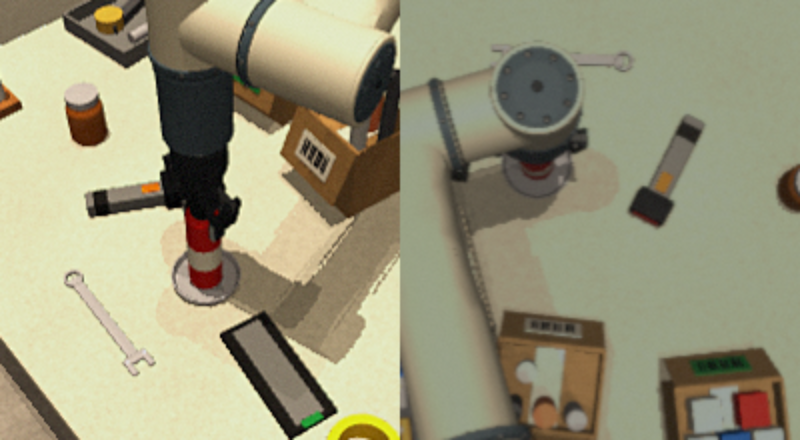

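The can (205,270 in the left crop) hangs over the middle of the dish, about 4 mm above its floor. I lower it until it touches.

```bash
python3 - <<'E'
from poses import *
z=.144
while z>.136:
    z-=.001; env.move_straight([*DISH,z],.02); f=env.state()["force"][2]
    if f>-2: break
print(z,f,env.state()["position"])
env.gripper_to(1); env.move_straight([*DISH,.24],.2); s=env.state(); print(s["force"],s["t"])
env.movep(*flat(*SC[:2],.15,SC[3])); 
S=env.capture("scene")
r=env.regions_of("can",S); print([(x["score"],x["extent"]) for x in r])
print(fit("can",[(S,r[0]["region"])],(*DISH,.004,0),fixz=True))
cv2.imwrite("pics/s2.png",cv2.resize(S["image"][90:310,200:420,::-1],(600,600)))
print(env.state()["t"],np.round(env.state()["joint_positions"],2))
E
```

```text
0.142 -1.9670234565157116 [0.65223723 0.01049143 0.14242315]
[ 1.06110256  0.34940405 -0.01874538] 9.5417
[(0.74, [294.0, 187.7, 15.6, 49.4]), (0.61, [231.6, 134.9, 20.8, 28.4])]
(array([ 0.64994976,  0.00754515, -0.64775552, -0.15257093]), np.float64(0.3928260050093617))
10.5 [-0.06  0.52  0.31 -0.   -1.36  1.15]
```

View pics/s2.png

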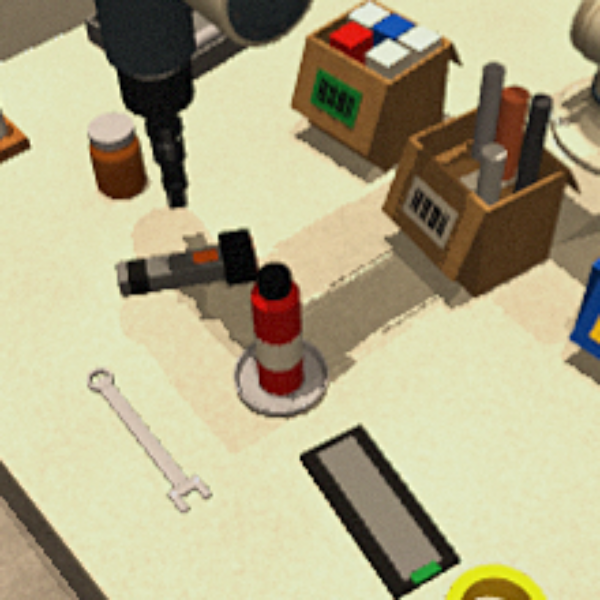

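The can stands upright in the dish. Next I grasp the scanner, yaw it low and away from the white tag, then go to the green tag.

```bash
sed -i 's/\.069,\.315/.069,.325/' poses.py; python3 - <<'E'
from poses import *
p=flat(*SC); env.move_straight(p[0],.12)
s=env.state(); print("f",s["force"])
env.gripper_to(0); s=env.state(); print("grip",s["grip_width"]*85,s["grip_force"],s["force"])
env.move_straight(flat(*SC[:2],.012,0)[0],.08)
p=flat(.64,-.215,.015,3.5); env.move_straight(p[0],.05,p[1]); s=env.state(); print(s["force"],s["t"])
p=scan(GT,True,.16); env.move_straight(p[0],.15,p[1])
p=scan(GT); env.move_straight(p[0],.12); env.pause(.3)
s=env.state(); print(s["position"],p[0],s["grip_width"]*85,s["force"],s["t"])
S=env.capture("scene");T=env.capture("top")
cv2.imwrite("pics/g.png",cv2.resize(np.hstack([S["image"][80:240,230:390],T["image"][160:320,330:490]])[:,:,::-1],(800,400)))
env.pause(1.3); print(env.state()["t"])
E
```

```text
f [ 0.26331176 -0.27928161 -0.28385961]
grip 32.863233465739825 61.54890060424805 [-0.58438518 -0.07366509  3.73237542]
[ 0.24710396  0.75566795 -2.55737702] 13.7083
[ 0.5220369  -0.22887636  0.16106134] [ 0.52157966 -0.22893485  0.16101978] 32.338506851770966 [-0.10121683 -0.43314999 -1.45750727] 15.8417
17.2417
```

View pics/g.png

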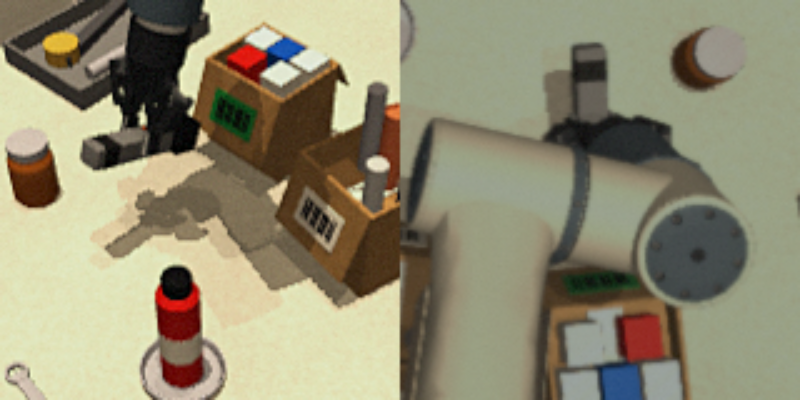

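The scanner is in front of the green tag, with its tail at (85,150) left and (588,50) right. I check the in-hand pose by overlaying the expected outline.

```bash
python3 - <<'E'
from poses import *
s=env.state(); Rt=R.from_quat(s["orientation"],scalar_first=True).as_matrix()
Rs=Rt@np.diag([-1,-1,1.])@FL; o=np.array(s["position"])-Rs@[0,0,H]
n=tagR(*GT[1:])[:,2]; w=o+Rs@[.085,0,.022]; print("axis err deg",np.degrees(np.arccos(-Rs[:,0]@n)),"win-tag",w-GT[0]-.1*n)
ims=[]
for d,c in((env.capture("scene"),(250,90)),(env.capture("top"),(350,150))):
    k=5; im=cv2.resize(d["image"][c[1]:c[1]+80,c[0]:c[0]+80],None,fx=k,fy=k,interpolation=cv2.INTER_CUBIC)[:,:,::-1].copy()
    for B in (MOD["scanner"][:8],MOD["scanner"][8:]):
        pts=(proj(d,B@Rs.T+o)-c+.5)*k-.5
        cv2.polylines(im,[cv2.convexHull(np.round(pts).astype(np.int32))],True,(255,0,255),1)
    pts=(proj(d,MOD["tag"]@tagR(*GT[1:]).T+GT[0])-c+.5)*k-.5; cv2.polylines(im,[cv2.convexHull(np.round(pts).astype(np.int32))],True,(255,255,0),1)
    ims.append(im)
cv2.imwrite("pics/g2.png",np.hstack(ims)); print(env.state()["t"])
E
```

```text
axis err deg 0.002879729656541876 win-tag [ 4.99477283e-06  1.09358717e-05 -2.27440159e-05]
17.3417
```

View pics/g2.png

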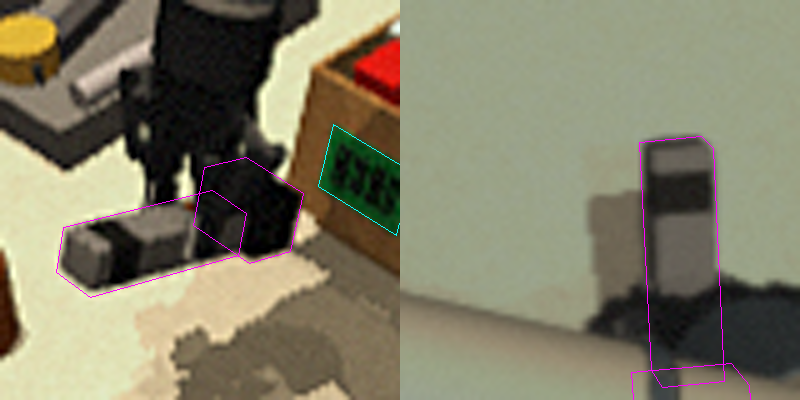

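The pose is right to within a pixel, and it has dwelt long enough. Now over the top to the yellow tag.

```bash
python3 - <<'E'
from poses import *
env.move_straight(scan(GT,True,.12)[0],.1)
env.move_straight(up(scan(GT),.45)[0],.2)
env.movep(*up(scan((np.array([.35,0.01,.1]),.03,.4)),.47))
p=scan(YT); env.movep(*up(p,.45)); print(env.state()["t"])
env.move_straight(p[0],.15); env.pause(1.7)
s=env.state(); print(s["position"],p[0],s["grip_width"]*85,s["force"],s["t"])
Rt=R.from_quat(s["orientation"],scalar_first=True).as_matrix()
Rs=Rt@np.diag([-1,-1,1.])@FL; o=np.array(s["position"])-Rs@[0,0,H]
n=tagR(*YT[1:])[:,2]; print("axis err deg",np.degrees(np.arccos(-Rs[:,0]@n)))
ims=[]
for d,c in((env.capture("scene"),(370,165)),(env.capture("top"),(180,180))):
    k=4; im=cv2.resize(d["image"][c[1]:c[1]+100,c[0]:c[0]+100],None,fx=k,fy=k,interpolation=cv2.INTER_CUBIC)[:,:,::-1].copy()
    for B in (MOD["scanner"][:8],MOD["scanner"][8:]):
        pts=(proj(d,B@Rs.T+o)-c+.5)*k-.5
        cv2.polylines(im,[cv2.convexHull(np.round(pts).astype(np.int32))],True,(255,0,255),1)
    ims.append(im)
cv2.imwrite("pics/y.png",np.hstack(ims))
E
```

```text
21.2417
[0.5335316  0.27467933 0.16369365] [0.53354425 0.27467718 0.16370355] 32.522296880580264 [ 0.25445669  0.07648644 -1.70803102] 25.0
axis err deg 0.0037792415587452922
```

View pics/y.png

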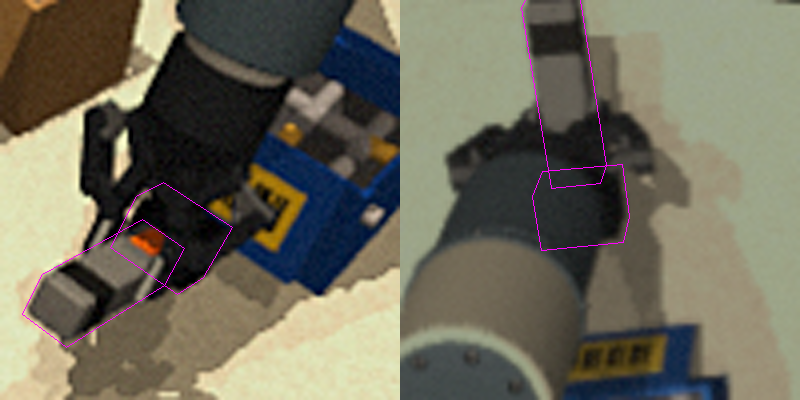

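The scanner is square to the yellow tag and the dwell is done. Now the pad.

```bash
python3 - <<'E'
from poses import *
env.move_straight(scan(YT,True,.16)[0],.12)
p=flat(*PAD[:2],.09,PAD[3]); env.move_straight(p[0],.08,p[1])
env.move_straight(flat(*PAD[:2],.013,0)[0],.1); s=env.state(); f0=s["force"][2]; z=.013; print(f0,s["position"],s["t"])
while z>.0065:
    z-=.001; env.move_straight(flat(*PAD[:2],z,0)[0],.02); f=env.state()["force"][2]
    if f-f0>1.2: break
print(z,f)
env.gripper_to(1); q0=env.state()["position"]
env.move_straight(q0+np.array([0,0,.2]),.2); s=env.state(); print(s["force"],s["t"])
env.goto_joints([-.6,.1,.1,0,-1.42,.5])
S=env.capture("scene");T=env.capture("top")
def nm(t): return [(S,env.regions_of(t,S)[0]["region"]),(T,env.regions_of(t,T)[0]["region"])]
print(fit("scanner",nm("scanner"),PAD),fit("can",nm("can"),(*DISH,.004,0)),env.state()["t"])
a=S["image"][120:340,220:420];b=T["image"][110:330,200:400]
cv2.imwrite("pics/end.png",cv2.resize(np.hstack([a,b])[:,:,::-1],(800,440)))
E
```

```text
-1.597432351020946 [0.68361383 0.20122364 0.03690924] 28.675
0.009999999999999998 2.3898585590243826
[ 0.50856517 -0.60716547 -0.8274888 ] 31.1417
(array([0.68250215, 0.20007571, 0.00795641, 1.38606445]), np.float64(1.6120826222355993)) (array([ 0.65223476,  0.00978065,  0.00921345, -0.80221499]), np.float64(0.4050201894637122)) 33.975
```

View pics/end.png

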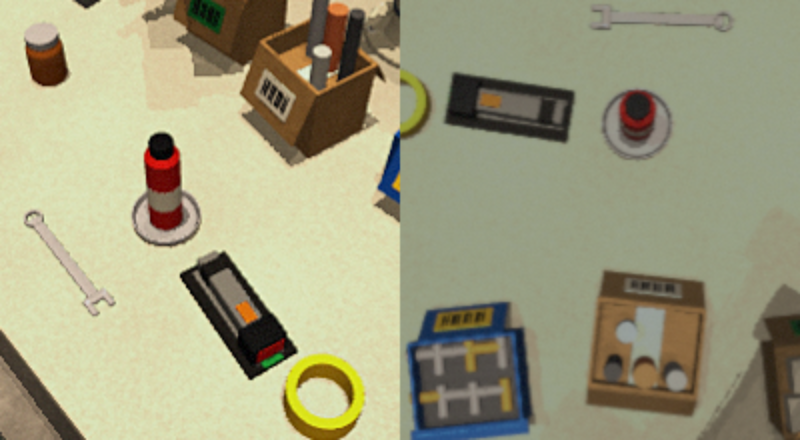

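The final picture shows the scanner centred and lengthways on the pad, button up, about 1 mm off by the fit. The can stands in the middle of the dish and the bystanders are where they were.

```bash
python3 -c "
from workcell import env
print(env.job_done())"
```

```text
the job is handed in; nothing more can be done
None
```

I handed the job in at about 34 s: the can stands in the dish, the scanner was held at green and then yellow for over a second each, and it lies button up, centred on its pad. I kept the scanner turned away from the white tag throughout, but nothing reported which tags it read.

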